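# Put the bench tools back on their painted silhouettes

## Robot

A 6-joint arm with a two-finger parallel gripper is mounted at the origin on the work surface. World frame = base frame: x ahead of the robot, y to its left, z up, the work surface at z = 0. Lengths are in m, angles in rad, forces in N, time in s.
With the tool pointing down it reaches from about 0.3 to 0.775 m from the base axis. Payload 14.6 kg.
Tool frame: the origin (TCP) lies at the very end of the fingers, on their centre line; the grasp point (between the pads) lies 19 mm behind it (ctrl.grasp_offset is the distance from the TCP to the grasp point, in m); z points along the fingers, y is the line along which they close (so a half turn about z gives the same grasp; the last joint's range is limited). The gripper opens to 94 mm and grips with 3 to 60 N. Pads are 16 mm wide; open, the fingers measure 119 mm over their backs; the gripper's body (75 mm by 177 mm) begins 78 mm behind the grasp point.
Start: joints at [1.158, 0.3, 1.521, -0, 1.321, -0.067], TCP at [0.186, 0.517, 0.205] pointing down, gripper open.
Joint ranges: [-3.03, 3.03], [-0.79, 2.21], [0.23, 2.52], [-1.04, 4.18], [0, 3.07], [-2.55, 2.55]. Speed limits (rad/s): [2.22, 2.22, 2.57, 3.14, 3.14, 3.14].

## Interface

Orientations are given as [roll, pitch, yaw] about the fixed x, y, z axes, in that order (R = Rz(yaw) Ry(pitch) Rx(roll)).
In Python, from station import ctrl gives the robot as it stands.
- The arm moves only by the tool step_arm, never from a script. Its argument "plan" is a list that holds one entry, the list of rows, each a list of 6 numbers: the shift along the tool's x, y, z in units of 30 mm (1.0 is 30 mm), then the turn, a rotation vector about the tool's x, y, z in units of 6 degrees (1.0 is 6 degrees). In form: [[[dx, dy, dz, wx, wy, wz], ...]]. A call has 1 to 8 rows; each row is the pose to reach, as a shift and turn from the pose commanded when the call began, along the tool's axes at that moment; what a row does not reach only later rows make up. A row lasts 1/12 s, in which the tool goes at most 41.7 mm and 7.16 degrees, less where a joint would pass 70% of its speed; a pose out of reach is approached as far as the arm can. A call with a gripper value outside its range is refused whole. "grip" is the opening, from 0 (shut) to 1 (fully open), set as the call begins (left out, the last holds). The fingers move at their own pace and stop on an object; "squeeze" is the grip in N (left out, the last holds). Time passes only in rows, so rows that repeat a pose let the fingers close. It gives the time, the measured TCP pose, the force, the opening and the grip force at its end, in the units of the state.
- ctrl.get_obs(): the state, without advancing time (a new reading comes with each control period).
- ctrl.camera(name): name is "scene" or "top" or "wrist"; returns the picture (384x512x3 uint8, red, green, blue); there is no depth.
- ctrl.camera_model(name): a dict with "intrinsics" (3x3 intrinsics, pixels), "R" (3x3) and "t" (3): a world point X has camera coordinates R X + t; the wrist camera has in their place "tool_from_camera" (4x4, takes a point from camera to tool coordinates, whose origin is the TCP and whose axes are the flange's). Camera axes: x right, y down, z forward; pixel columns grow to the right and rows downward; lengths in m; the calibration is good to about 2 mm. A picture is of the moment at which its call begins: read the wrist's pose just before it. camera_model takes no time and is no camera call.
- ctrl.hand_in(): hands the job in; it is judged then, once.
Trained networks look in the newest picture that a camera, given by its name, has taken for a name from the list of things; names that differ only in an ending like _2 or _b are one class to them, and where a whole thing is asked for, a point or a joint stands for the part that bears it (a point fixed in the world has none). Each returns a list of dicts, best first, with "confidence" (0 to 1); they miss things now and then, are a little off and sometimes report something else, mostly with a low value. They report only what shows in the picture. A call takes as long as a camera call.
- ctrl.masks_of(query, camera): "pixels" (384x512 bool, what is visible of it) and "at" ([column, row] in pixels, amid what is visible of it).
- ctrl.place_of(query, camera): "at" ([column, row] in pixels: a listed point, or the origin of a listed thing).
The state is a dict: "time_s": time; "qpos": joint angles; "joint_vel": joint speeds; "tau": joint torques, N m; "ee_pos": TCP position; "eef_rot": TCP orientation; "force": force on the tool from outside, world axes, zero at the start; "moment": the same for the moment, N m; "grip_width": finger opening in m; "grip_force": force on a finger pad.
Only numpy, scipy, OpenCV 4.12 (cv2) and the standard library are available. Lean on these libraries where they do the work, as an engineer would, in place of code of your own. Each camera call takes 0.05 s, during which the arm holds its last target. There are 200 camera calls.

## Task

Put the four tools - hammer, try square, block plane and tape measure - back on the plywood tiles that carry their painted silhouettes, each lying flat on its own silhouette and turned to cover it (hammer head over the painted head, the square's L over the painted L). Set each down gently rather than dropping it, and leave the glue bottle and the cork sanding block where they are.

Things in the scene. Friction and masses are not known exactly. Their poses are not given: they have to be found in the camera images.
- hammer: Stubby hammer lying flat, 0.4 kg: wooden handle 26 mm wide (y), 24 high, along x from -102 to +36 mm; steel head across its end, centred at x = +49.5 mm, 26 wide (x), y from -48 to +47, 26 high. Origin on the underside, on the handle's centre line; +x points to the head, z up. Balance point near x = +20 mm; grip across the handle (fingers close along y) at x = +5 mm.
- square: Try square lying flat, 0.2 kg, L-shaped: dark wooden stock 16 mm wide (x), 80 long (y -40 to +40), 20 high, centred at x = -30, y = 0; steel blade 3 mm thick, flush with the underside, along x to +78 mm, between y = +18 and +40 mm. Origin on the underside plane, z up. Grip across the stock (fingers close along x) at x = -30, y = 0.
- plane: Metal block plane standing on its sole, about 0.65 kg: body 150 mm long (x) x 46 mm wide (y) x 28 mm high, with a steel cap and a round brass knob on top, to 47 mm high. Origin at the centre of the sole, z up. Grip across its sides (fingers closing along y) at the middle, no higher than 28 mm.
- tape: Tape measure lying flat, about 0.25 kg: grey rounded case 62 mm (x) x 48 mm (y) x 36 mm high, round steel disc on top. Origin at the centre of its underside, z up. Grip across the 48 mm (fingers closing along y).
- tile_hammer: Fixed plywood tile, 190 (x) x 125 (y) x 8 mm, flat top; origin at the centre of its underside. Bears the flat dark painted silhouette (3 mm larger all round, no recess) of the hammer, a T: the handle along the tile's x, the head at the +x end. A hammer lying on its silhouette has its origin at x = +20, y = 0 mm of the tile and its x axis along the tile's x.
- tile_square: Fixed plywood tile, 190 (x) x 125 (y) x 8 mm, flat top; origin at the centre of its underside. Bears the flat dark painted silhouette (3 mm larger all round, no recess) of the try square, an L. A square lying on its silhouette has its origin at x = -20, y = 0 mm of the tile and its x axis along the tile's x.
- tile_plane: Fixed plywood tile, 190 (x) x 125 (y) x 8 mm, flat top; origin at the centre of its underside. Bears the flat dark painted silhouette (3 mm larger all round, no recess) of the block plane, a long plain rectangle 156 x 52 mm, centred, long side along the tile's x. The plane may lie either way round.
- tile_tape: Fixed plywood tile, 190 (x) x 125 (y) x 8 mm, flat top; origin at the centre of its underside. Bears the flat dark painted silhouette (3 mm larger all round, no recess) of the tape measure, a small plain rectangle 68 x 54 mm, centred, long side along the tile's x. The tape may lie either way round.
- glue: Bystander: yellow glue bottle with a white cap, standing loose on the bench, 72 mm diameter, 200 mm high; origin at the centre of its underside.
- sanding_block: Bystander: loose cork sanding block, 65 (x) x 110 (y) x 30 mm high; origin at the centre of its underside.

How it is judged:
At the end, for the whole second after the job is handed in: Each tool rests flat (within 0.1 rad) and still on the top of the tile with its own silhouette, within 12 mm along each tile axis of the painted place and within 0.2 rad of its direction; hammer and square the way round that is painted, plane and tape either way round (x of hammer in the frame of tile_hammer between 0.008 and 0.032 m and y of hammer in the frame of tile_hammer between -0.012 and 0.012 m and z of hammer in the frame of tile_hammer between 0.004 and 0.013 m and angle between each of hammer, square, plane, tape's own z axis and vertical below 0.1 rad and angle between the x axis of hammer and the x axis of tile_hammer, either way round below 0.2 rad and linear speed of each of hammer, square, plane, tape below 0.02 m/s and angular speed of each of hammer, square, plane, tape below 0.2 rad/s and x of tile_hammer in the frame of hammer below -0.004 m and x of square in the frame of tile_square between -0.032 and -0.008 m and y of square in the frame of tile_square between -0.012 and 0.012 m and z of square in the frame of tile_square between 0.004 and 0.013 m and angle between the x axis of square and the x axis of tile_square, either way round below 0.2 rad and x of tile_square in the frame of square above 0.004 m and x of plane in the frame of tile_plane between -0.012 and 0.012 m and y of plane in the frame of tile_plane between -0.012 and 0.012 m and z of plane in the frame of tile_plane between 0.004 and 0.013 m and angle between the x axis of plane and the x axis of tile_plane, either way round below 0.2 rad and x of tape in the frame of tile_tape between -0.012 and 0.012 m and y of tape in the frame of tile_tape between -0.012 and 0.012 m and z of tape in the frame of tile_tape between 0.004 and 0.013 m and angle between the x axis of tape and the x axis of tile_tape, either way round below 0.2 rad); the robot touches nothing.
It fails at once if a tool is dropped or thrown (moves faster than 0.8 m/s while no finger touches it: a fall of more than about 30 mm) ((linear speed of hammer above 0.8 m/s and contact force between the fingers and hammer below 0.05 N) or (linear speed of square above 0.8 m/s and contact force between the fingers and square below 0.05 N) or (linear speed of plane above 0.8 m/s and contact force between the fingers and plane below 0.05 N) or (linear speed of tape above 0.8 m/s and contact force between the fingers and tape below 0.05 N)).
It fails at once if the glue bottle or the sanding block is shoved more than 25 mm, or the bottle is tipped (distance of any of glue, sanding_block from where it was at the start of the episode above 0.025 m or angle between glue's own z axis and vertical above 0.3 rad).
It also fails if it takes over 120 s, if anything falls off the work surface, if the arm or the gripper's body presses on something with over 40 N, if the wrist force passes 120 N, or if a joint passes its speed limit or range.

## Working session

There is one attempt and no reset: what is moved stays moved. The work goes in short steps, Python scripts to look and compute and a tool call to move; the robot and the scene stay as the last step left them, time stands still between calls to the robot, and variables do not carry over. Pictures are saved under pics/ and viewed, at most 14 in all, crops included, and the job is handed in when it is done.

Besides the shell and the picture viewer there is one more tool, called after "Call:" in YAML: its name, and indented under it one key for each argument. step_arm: Moves the arm, as the interface text tells. Its arguments: {"type":"object","properties":{"plan":{"type":"array","items":{"type":"array","items":{"type":"array","items":{"type":"number"}}}},"grip":{"type":"number"},"squeeze":{"type":"number"}},"required":["plan"]}

```bash
ls; mkdir -p pics
python3 - <<'E'
from station import ctrl
import cv2
for n in ("top","scene"):
    im=ctrl.camera(n); cv2.imwrite(f"pics/{n}0.png",im[:,:,::-1])
    m=ctrl.camera_model(n); print(n,m)
print(ctrl.camera_model("wrist"))
o=ctrl.get_obs(); print(o)
E
```

```text
pics
top {'intrinsics': array([[453.70070807,   0.        , 267.98255671],
       [  0.        , 453.70070807, 189.5385786 ],
       [  0.        ,   0.        ,   1.        ]]), 'R': array([[-0.01253173, -0.99978484, -0.01652943],
       [-0.98600523,  0.01510396, -0.16602877],
       [ 0.16624271,  0.01421747, -0.98598237]]), 't': array([0.02094055, 0.5086157 , 1.71529615])}
scene {'intrinsics': array([[377.80087228,   0.        , 258.61826385],
       [  0.        , 377.80087228, 198.11808933],
       [  0.        ,   0.        ,   1.        ]]), 'R': array([[-0.43335512,  0.90104344,  0.01800165],
       [ 0.55441696,  0.28228712, -0.78290218],
       [-0.71051051, -0.32929425, -0.62188433]]), 't': array([ 0.20826109, -0.25602642,  1.57203143])}
{'intrinsics': array([[279.15603233,   0.        , 258.81006472],
       [  0.        , 279.15603233, 190.74503343],
       [  0.        ,   0.        ,   1.        ]]), 'tool_from_camera': array([[-8.41672713e-04, -9.69521768e-01, -2.45003740e-01,
         7.08640160e-02],
       [ 9.99999377e-01, -9.95748282e-04,  5.05002277e-04,
      
[... 160 characters left out ...]
00,
         1.00000000e+00]])}
{'time_s': 0.1, 'qpos': array([ 1.15837697e+00,  3.00428383e-01,  1.52149847e+00, -3.27367209e-05,
        1.32070176e+00, -6.65939710e-02]), 'joint_vel': array([-0.00056794, -0.00046846, -0.00072233, -0.00090795, -0.00175344,
       -0.00099681]), 'tau': array([ 2.93431374e-03, -5.32641256e+01, -3.53280759e+01,  7.10352603e-02,
        2.34626234e-02, -2.35839252e-05]), 'ee_pos': array([0.18635115, 0.51722494, 0.20494471]), 'eef_rot': array([-3.14055688e+00, -3.72980453e-05,  2.79577537e+00]), 'force': array([-0.14335293,  0.25540505,  0.03893098]), 'moment': array([ 0.02513125, -0.0013581 ,  0.00454364]), 'grip_force': 0.0, 'grip_width': 0.09359509009033427}
```

View pics/top0.png

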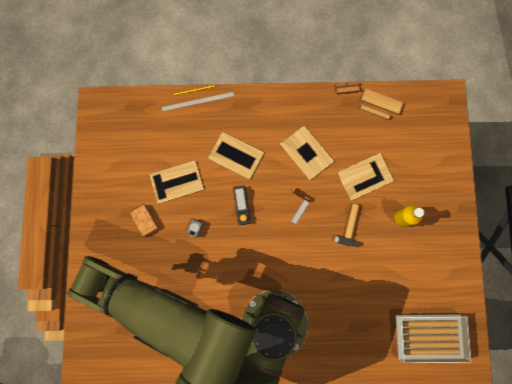

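View pics/scene0.png

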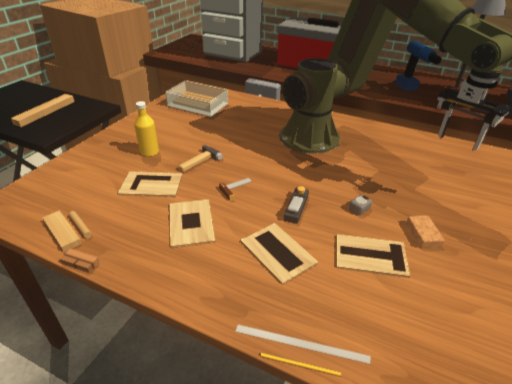

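```bash
cat > h.py <<'E'
from station import ctrl
import numpy as np, cv2
from scipy.optimize import minimize
from scipy.spatial.transform import Rotation as Ro
def B(x0,x1,y0,y1,z0,z1): return np.array([[x,y,z] for x in(x0,x1) for y in(y0,y1) for z in(z0,z1)])/1000
def cyl(r,z0,z1): return np.array([[r*np.cos(a),r*np.sin(a),z] for a in np.linspace(0,6.28,24) for z in(z0,z1)])/1000
M={'hammer':[B(-102,36,-13,13,0,24),B(36.5,62.5,-48,47,0,26)],
'square':[B(-38,-22,-40,40,0,20),B(-22,78,18,40,0,3)],
'plane':[B(-75,75,-23,23,0,28)],'tape':[B(-31,31,-24,24,0,36)],
'tile':[B(-95,95,-62.5,62.5,0,8)],'sanding_block':[B(-32.5,32.5,-55,55,0,30)],'glue':[cyl(36,0,150)]}
def cam(n):
    """K,R,t of the camera now"""
    m=ctrl.camera_model(n); K=m['intrinsics']
    if n!='wrist': return K,m['R'],m['t']
    o=ctrl.get_obs(); T=np.eye(4); T[:3,:3]=Ro.from_euler('xyz',o['eef_rot']).as_matrix(); T[:3,3]=o['ee_pos']
    W=np.linalg.inv(T@m['tool_from_camera']); return K,W[:3,:3],W[:3,3]
def proj(c,X): p=(X@c[1].T+c[2])@c[0].T; return p[:,:2]/p[:,2:]
def world(c,uv,z):
    d=c[1].T@np.linalg.inv(c[0])@[*uv,1]; o=-c[1].T@c[2]; return o+d*(z-o[2])/d[2]
def body(parts,p,z):
    c,s=np.cos(p[2]),np.sin(p[2]); R=np.array([[c,-s,0],[s,c,0],[0,0,1]]); return [P@R.T+[p[0],p[1],z] for P in parts]
S=4
def render(parts,p,z,c):
    im=np.zeros((384*S,512*S),np.uint8)
    for P in body(parts,p,z):
        h=cv2.convexHull(((proj(c,P)+.5)*S).astype(np.float32)); cv2.fillConvexPoly(im,np.round(h).astype(np.int32),1)
    return cv2.resize(im.astype(np.float32),(512,384),interpolation=cv2.INTER_AREA)
def fit(name,views,z=0,guess=None):
    """views: list of (cam,mask). best (x,y,yaw), IoU"""
    parts=M[name]
    def cost(p):
        r=0
        for c,m in views:
            a=render(parts,p,z,c); r-=np.minimum(a,m).sum()/np.maximum(a,m).sum()
        return r/len(views)
    c,m=views[0]; v,u=np.nonzero(m); g=world(c,(u.mean(),v.mean()),z+.012)[:2]
    st=[guess] if guess is not None else [[*g,a] for a in np.arange(0,2*np.pi,np.pi/6)]
    best=None
    st=sorted(st,key=cost)[:4]
    for s in st:
        for _ in range(2):
            s0=np.array(s,float); r=minimize(cost,s0,method='Nelder-Mead',options=dict(initial_simplex=[s0,s0+[.02,0,0],s0+[0,.02,0],s0+[0,0,.3]],xatol=3e-4,fatol=1e-5,maxiter=150)); s=r.x
        if best is None or r.fun<best[1]: best=(r.x,r.fun)
    return best[0],-best[1]
E
cat > a.py <<'E'
from h import *
import json
out={}
ims={n:ctrl.camera(n) for n in('top','scene')}
C={n:cam(n) for n in ims}
for q in ['hammer','square','plane','tape','tile_hammer','tile_square','tile_plane','tile_tape','sanding_block','glue']:
    v={}
    for n in ims:
        r=ctrl.masks_of(q,n)
        if r: v[n]=(C[n],r[0]['pixels']); print(q,n,[(round(x['confidence'],2),np.round(x['at']).tolist(),int(x['pixels'].sum())) for x in r[:3]])
    k='tile' if q.startswith('tile') else q
    for vs in ([v['top']] if 'top' in v else None, list(v.values())):
        if vs:
            p,i=fit(k,vs); print('   ',np.round(p,4),round(i,3)); out[q]=p.tolist()
json.dump(out,open('p.json','w'))
big=cv2.resize(ims['top'][80:260,120:440],None,fx=2.5,fy=2.5,interpolation=cv2.INTER_CUBIC)
cv2.imwrite('pics/topzoom.png',big[:,:,::-1])
E
python3 a.py
```

```text
hammer top [(0.85, [353.0, 231.0], 367)]
hammer scene [(0.7, [201.0, 155.0], 397)]
    [ 0.3548 -0.2972  2.8626] 0.78
    [ 0.3556 -0.2982  2.8754] 0.771
square top [(0.56, [178.0, 182.0], 1527), (0.55, [303.0, 206.0], 250)]
square scene [(0.54, [232.0, 188.0], 214)]
    [0.5481 0.4161 4.6361] 0.176
    [0.5481 0.4161 4.6361] 0.088
plane top [(0.63, [244.0, 205.0], 463), (0.6, [408.0, 215.0], 498), (0.34, [364.0, 177.0], 1471)]
plane scene [(0.57, [300.0, 204.0], 513)]
    [0.4528 0.1207 0.1328] 0.921
    [0.4522 0.1203 0.1448] 0.891
tape top [(0.71, [195.0, 227.0], 212)]
tape scene [(0.71, [359.0, 204.0], 327), (0.29, [150.0, 182.0], 1321)]
    [0.3679 0.3028 2.7334] 0.876
    [0.368  0.3026 2.8732] 0.85
tile_hammer top [(0.84, [174.0, 184.0], 1444)]
tile_hammer scene [(0.59, [372.0, 256.0], 2403)]
    [0.554  0.3814 1.8557] 0.945
    [0.5547 0.3819 1.8606] 0.956
tile_square top [(0.97, [362.0, 176.0], 1482)]
tile_square scene [(0.8, [152.0, 183.0], 1285)]
    [ 0.5639 -0.3671  1.9621] 0.952
    [ 0.5642 -0.368   1.972 ] 0.947
tile_plane top [(0.69, [237.0, 155.0], 1451)]
tile_plane scene [(0.79, [278.0, 251.0], 2427)]
    [0.659  0.1454 1.059 ] 0.956
    [0.6591 0.1446 1.0755] 0.964
tile_tape top [(0.56, [309.0, 154.0], 1401)]
tile_tape scene [(0.7, [189.0, 224.0], 1808)]
    [ 0.6651 -0.1403  0.6511] 0.949
    [ 0.6652 -0.14    0.6412] 0.953
sanding_block top [(0.7, [141.0, 219.0], 485)]
sanding_block scene [(0.84, [424.0, 234.0], 819)]
    [0.4016 0.503  2.1144] 0.894
    [0.4004 0.5021 2.0997] 0.89
glue top [(0.82, [408.0, 217.0], 458)]
glue scene [(0.97, [144.0, 132.0], 925)]
    [ 0.3942 -0.5066  0.2846] 0.855
    [ 0.395  -0.5096  0.0417] 0.835
```

View pics/topzoom.png

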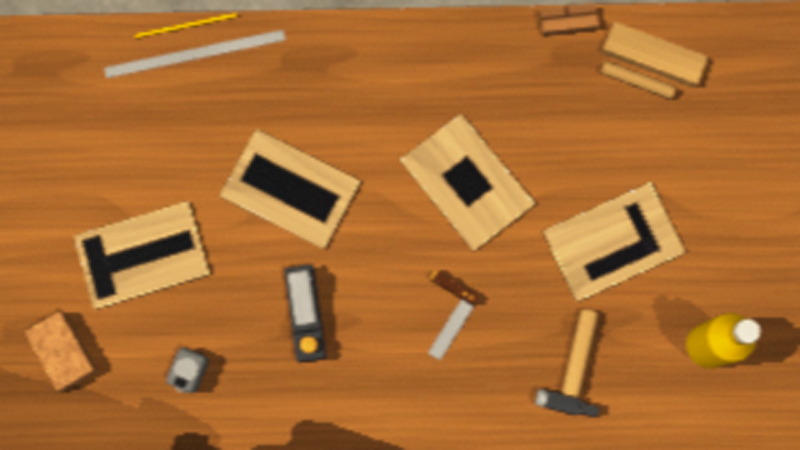

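```bash
cat > g.py <<'E'
from h import *
import sys
def go(x,y,z,psi):
    o=ctrl.get_obs(); R=Ro.from_euler('xyz',o['eef_rot'])
    d=R.inv().apply(np.array([x,y,z])-o['ee_pos'])/.03
    yaw=o['eef_rot'][2]; dp=psi-yaw
    w=(R.inv()*Ro.from_euler('xyz',[np.pi,0,psi])).as_rotvec()/np.radians(6)
    q1=np.arctan2(y,x); k=(q1+np.pi/2-psi)
    print('row',np.round(d,2),np.round(w,2),'q6 goal ~',round(k,2),'rows>=',int(np.ceil(max(np.linalg.norm(d)*30/41.7,np.linalg.norm(w)*6/7.16))), 'now',np.round(o['ee_pos'],4),round(yaw,3),'t',round(o['time_s'],2),'w',round(o['grip_width'],4))
def look(q,name=None,z=0,guess=None,save=None):
    im=ctrl.camera('wrist'); c=cam('wrist')
    r=ctrl.masks_of(q,'wrist'); 
    if save: cv2.imwrite(f'pics/{save}.png',im[:,:,::-1])
    for x in r[:3]:
        m=x['pixels']; v,u=np.nonzero(m); print(q,round(x['confidence'],2),np.round(x['at']),m.sum(),'box',u.min(),u.max(),v.min(),v.max())
    if not r: return
    p,i=fit(name or q,[(c,r[0]['pixels'])],z,guess); print('fit',np.round(p,4),round(i,3)); return p
if __name__=='__main__': go(*map(float,sys.argv[1:5]))
E
python3 g.py .368 .303 .2 2.87
python3 - <<'E'
from h import *
ctrl.camera('top');c=cam('top')
for r in ctrl.masks_of('square','top'):
  if abs(r['at'][0]-303)<10: print(fit('square',[(c,r['pixels'])],0,[.47,-.08,2.56]))
E
```

```text
row [-8.12 -4.67  0.18] [-0.    0.   -0.71] q6 goal ~ -0.61 rows>= 7 now [0.1864 0.5174 0.2054] 2.796 t 1.2 w 0.0937
(array([ 0.46685809, -0.09772022,  2.56158548]), np.float64(0.8405438661575317))
```

Call:
step_arm:
  plan:
    - [[-8.1,-4.7,0.2,0,0,-0.7],[-8.1,-4.7,0.2,0,0,-0.7],[-8.1,-4.7,0.2,0,0,-0.7],[-8.1,-4.7,0.2,0,0,-0.7],[-8.1,-4.7,0.2,0,0,-0.7],[-8.1,-4.7,0.2,0,0,-0.7],[-8.1,-4.7,0.2,0,0,-0.7],[-8.1,-4.7,0.2,0,0,-0.7]]
  grip: 1
  squeeze: 30

```text
time_s: 1.97
ee_pos: [0.3699, 0.299, 0.1995]
eef_rot: [-3.141, 0.001, 2.865]
force: [-0.5, 0.3, -0.2]
grip_width: 0.0941
grip_force: 0.0
```

Run:
```python
from g import *
p=look('tape',guess=[.368,.303,2.87],save='w1')
go(p[0],p[1],.008,p[2]);go(p[0],p[1],.05,p[2])
```

```text
tape 0.82 [262. 172.] 1729 box 241 279 147 197
fit [0.3633 0.3046 2.8045] 0.863
row [0.17 0.05 6.38] [0.  0.  0.6] q6 goal ~ -0.54 rows>= 5 now [0.3677 0.3018 0.1995] 2.867 t 2.07 w 0.0939
row [0.17 0.05 4.98] [0.  0.  0.6] q6 goal ~ -0.54 rows>= 4 now [0.3677 0.3018 0.1995] 2.867 t 2.07 w 0.0939
```

View pics/w1.png

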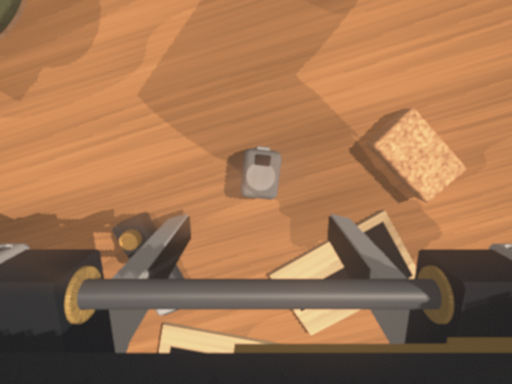

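```bash
sed -i "s/    im=ctrl.camera('wrist'); c=cam('wrist')/    c=cam('wrist'); im=ctrl.camera('wrist')/" g.py
python3 - <<'E'
from g import *
p=look('tape',guess=[.368,.303,2.87])
go(p[0],p[1],.008,p[2]);go(p[0],p[1],.06,p[2])
E
```

```text
tape 0.8 [260. 174.] 1864 box 238 278 148 201
fit [0.3645 0.302  2.7335] 0.916
row [ 0.07 -0.05  6.38] [ 0.  -0.   1.3] q6 goal ~ -0.47 rows>= 5 now [0.3668 0.303  0.1995] 2.87 t 2.17 w 0.0938
row [ 0.07 -0.05  4.65] [ 0.  -0.   1.3] q6 goal ~ -0.47 rows>= 4 now [0.3668 0.303  0.1995] 2.87 t 2.17 w 0.0938
```

Call:
step_arm:
  plan:
    - [[0.1,0,4.6,0,0,0.7],[0.1,0,4.6,0,0,0.7],[0.1,0,4.6,0,0,0.7],[0.1,0,4.6,0,0,0.7],[0.1,0,5.5,0,0,0.7],[0.1,0,6.4,0,0,0.7],[0.1,0,6.4,0,0,0.7],[0.1,0,6.4,0,0,0.7]]

```text
time_s: 2.83
ee_pos: [0.3634, 0.3037, 0.0072]
eef_rot: [-3.14, -0.001, 2.797]
force: [-0.1, -0.1, 0.2]
grip_width: 0.0939
grip_force: 0.0
```

Call:
step_arm:
  plan:
    - [[0,0,0,0,0,0],[0,0,0,0,0,0],[0,0,0,0,0,0],[0,0,0,0,0,0],[0,0,0,0,0,0],[0,0,0,0,0,0],[0,0,0,0,0,0],[0,0,0,0,0,0]]
  grip: 0
  squeeze: 30

```text
time_s: 3.5
ee_pos: [0.3644, 0.3032, 0.0076]
eef_rot: [-3.142, 0.0, 2.796]
force: [0.4, -1.2, 3.0]
grip_width: 0.0482
grip_force: 29.7
```

Call:
step_arm:
  plan:
    - [[0,0,-1,0,0,0],[0,0,-2,0,0,0],[0,0,-3,0,0,0],[0,0,-4,0,0,0],[0,0,-4,0,0,0],[0,0,-4,0,0,0]]

```text
time_s: 4.0
ee_pos: [0.3646, 0.3034, 0.1281]
eef_rot: [3.14, 0.001, 2.796]
force: [0.3, 0.1, -3.9]
grip_width: 0.0482
grip_force: 29.7
```

```bash
python3 g.py .6652 -.14 .13 .641
```

```text
row [-14.44 -10.51  -0.06] [ 2.000e-02 -1.000e-02  2.058e+01] q6 goal ~ 0.72 rows>= 18 now [0.3646 0.3034 0.1281] 2.796 t 4.0 w 0.0482
```

Call:
step_arm:
  plan:
    - [[-14.4,-10.5,0,0,0,20.6],[-14.4,-10.5,0,0,0,20.6],[-14.4,-10.5,0,0,0,20.6],[-14.4,-10.5,0,0,0,20.6],[-14.4,-10.5,0,0,0,20.6],[-14.4,-10.5,0,0,0,20.6],[-14.4,-10.5,0,0,0,20.6],[-14.4,-10.5,0,0,0,20.6]]

```text
time_s: 4.67
ee_pos: [0.5511, 0.0251, 0.1251]
eef_rot: [-3.138, -0.001, 1.789]
force: [0.7, 1.7, -3.7]
grip_width: 0.0482
grip_force: 29.7
```

```bash
python3 g.py .6652 -.14 .13 .641
```

```text
row [-6.2   2.52 -0.18] [-3.000e-02  1.000e-02  1.097e+01] q6 goal ~ 0.72 rows>= 10 now [0.5511 0.0251 0.1251] 1.789 t 4.67 w 0.0482
```

Call:
step_arm:
  plan:
    - [[-6.0,2.4,-0.1,0,0,10.4],[-6.0,2.4,-0.1,0,0,10.4],[-6.0,2.4,-0.1,0,0,10.4],[-6.0,2.4,-0.1,0,0,10.4],[-6.0,2.4,-0.1,0,0,10.4],[-6.0,2.4,-0.1,0,0,10.4],[-6.0,2.4,-0.1,0,0,10.4],[-6.0,2.4,-0.1,0,0,10.4]]

```text
time_s: 5.33
ee_pos: [0.6607, -0.1326, 0.1269]
eef_rot: [-3.138, 0.002, 0.789]
force: [0.5, 0.8, -2.7]
grip_width: 0.048
grip_force: 29.7
```

Call:
step_arm:
  plan:
    - [[0,0,0,0,0,1],[0,0,0,0,0,1],[0,0,0,0,0,1],[0,0,0,0,0,1]]

```text
time_s: 5.67
ee_pos: [0.6611, -0.1321, 0.1291]
eef_rot: [-3.14, 0.001, 0.695]
force: [-0.1, 0.8, -3.5]
grip_width: 0.0481
grip_force: 29.7
```

Run:
```python
from g import *
look('tile_tape','tile',0,[.6652,-.14,.641],save='w2')
go(.6652,-.14,.018,.641)
```

```text
tile_tape 0.83 [273. 144.] 11528 box 210 332 96 267
fit [ 0.6652 -0.1396  0.6381] 0.597
row [-0.07  0.29  3.73] [-0.01  0.    0.5 ] q6 goal ~ 0.72 rows>= 3 now [ 0.6614 -0.1322  0.1298] 0.694 t 5.77 w 0.0481
```

View pics/w2.png

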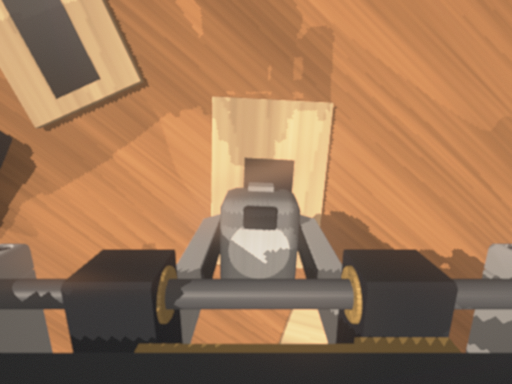

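Run:
```python
from g import *
c=cam('wrist'); print(np.round(proj(c,body(M['tile'],[.6652,-.14,.641],0)[0])[[1,3,5,7]],1))
for u in [(212,97),(333,102)]: print(world(c,u,.008).round(4))
print(body(M['tile'],[.6652,-.14,.641],0)[0][[1,3,5,7]].round(4))
```

```text
[[314.4 268.4]
 [209.6 263.4]
 [333.  101.7]
 [211.2  95.1]]
[ 0.703  -0.0349  0.008 ]
[ 0.7785 -0.1335  0.008 ]
[[ 0.6264 -0.2469  0.008 ]
 [ 0.5517 -0.1467  0.008 ]
 [ 0.7787 -0.1333  0.008 ]
 [ 0.704  -0.0331  0.008 ]]
```

Call:
step_arm:
  plan:
    - [[-0.1,0.3,1,0,0,0.5],[-0.1,0.3,2,0,0,0.5],[-0.1,0.3,2.8,0,0,0.5],[-0.1,0.3,3.2,0,0,0.5],[-0.1,0.3,3.4,0,0,0.5],[-0.1,0.3,3.5,0,0,0.5],[-0.1,0.3,3.6,0,0,0.5],[-0.1,0.3,3.6,0,0,0.5]]

```text
time_s: 6.43
ee_pos: [0.6655, -0.1412, 0.0234]
eef_rot: [3.14, -0.001, 0.639]
force: [0.7, 0.5, -3.3]
grip_width: 0.0481
grip_force: 29.7
```

```bash
python3 g.py .6652 -.14 .016 .641
```

```text
row [ 0.02 -0.04  0.25] [ 0.01 -0.01 -0.02] q6 goal ~ 0.72 rows>= 1 now [ 0.6655 -0.1412  0.0234] 0.639 t 6.43 w 0.0481
```

Call:
step_arm:
  plan:
    - [[0,0,0.1,0,0,0],[0,0,0.2,0,0,0],[0,0,0.24,0,0,0],[0,0,0.24,0,0,0]]

```text
time_s: 6.77
ee_pos: [0.6651, -0.1411, 0.0157]
eef_rot: [3.141, -0.0, 0.639]
force: [-0.4, -0.0, 0.1]
grip_width: 0.0479
grip_force: 29.7
```

Call:
step_arm:
  plan:
    - [[0,0,0,0,0,0],[0,0,0,0,0,0],[0,0,0,0,0,0],[0,0,0,0,0,0],[0,0,0,0,0,0],[0,0,0,0,0,0]]
  grip: 0.9

```text
time_s: 7.27
ee_pos: [0.665, -0.1411, 0.0153]
eef_rot: [3.142, -0.0, 0.639]
force: [-0.0, 0.3, 0.2]
grip_width: 0.0831
grip_force: 0.0
```

Call:
step_arm:
  plan:
    - [[0,0,-1,0,0,0],[0,0,-2,0,0,0],[0,0,-3.5,0,0,0],[0,0,-5,0,0,0],[0,0,-6,0,0,0],[0,0,-6,0,0,0],[0,0,-6,0,0,0]]

```text
time_s: 7.85
ee_pos: [0.6657, -0.1412, 0.1977]
eef_rot: [3.138, -0.003, 0.639]
force: [-1.2, 0.9, -1.2]
grip_width: 0.0844
grip_force: 0.0
```

Run:
```python
from g import *
p=look('tape',z=.008,guess=[.6652,-.14,.641])
c,s=np.cos(.641),np.sin(.641); d=p[:2]-[.6652,-.14]; print('tile frame',d@[c,s],d@[-s,c])
go(.4522,.1203,.2,.14)
```

```text
tape 0.72 [261. 179.] 1907 box 238 277 153 205
fit [ 0.6646 -0.1403  0.6094] 0.905
tile frame -0.0006451755512166223 9.922798928986547e-05
row [ -0.49 -11.21  -0.18] [-0.01  0.01  4.76] q6 goal ~ 1.69 rows>= 9 now [ 0.6646 -0.141   0.1941] 0.639 t 7.95 w 0.0845
```

Tape is placed. Next the plane.

Call:
step_arm:
  plan:
    - [[-0.5,-11.2,0,0,0,4.8],[-0.5,-11.2,0,0,0,4.8],[-0.5,-11.2,0,0,0,4.8],[-0.5,-11.2,0,0,0,4.8],[-0.5,-11.2,0,0,0,4.8],[-0.5,-11.2,0,0,0,4.8],[-0.5,-11.2,0,0,0,4.8],[-0.5,-11.2,0,0,0,4.8]]
  grip: 1

```text
time_s: 8.62
ee_pos: [0.4523, 0.1184, 0.1937]
eef_rot: [3.141, 0.003, 0.136]
force: [2.1, 0.7, -0.3]
grip_width: 0.0942
grip_force: 0.0
```

Call:
step_arm:
  plan:
    - [[0,-1.0,0,0,0,0],[0,-1.0,0,0,0,0],[0,-1.0,0,0,0,0]]

```text
time_s: 8.87
ee_pos: [0.4497, 0.148, 0.1942]
eef_rot: [3.141, 0.002, 0.139]
force: [-0.2, -0.0, 0.1]
grip_width: 0.0941
grip_force: 0.0
```

Run:
```python
from g import *
p=look('plane',guess=[.4522,.1203,.14],save='w3')
go(p[0],p[1],.06,p[2]);go(p[0],p[1],.005,p[2])
c=cam('wrist'); print(np.round(proj(c,body(M['plane'],p,0)[0]),0).tolist())
```

```text
plane 0.57 [280. 171.] 4044 box 264 301 116 231
fit [0.4548 0.1203 0.137 ] 0.926
row [0.04 0.88 4.48] [ 0.    0.02 -0.01] q6 goal ~ 1.69 rows>= 4 now [0.4504 0.1465 0.1943] 0.136 t 8.97 w 0.0942
row [0.04 0.88 6.31] [ 0.    0.02 -0.01] q6 goal ~ 1.69 rows>= 5 now [0.4504 0.1465 0.1943] 0.136 t 8.97 w 0.0942
[[294.0, 225.0], [297.0, 233.0], [262.0, 225.0], [262.0, 233.0], [297.0, 116.0], [301.0, 116.0], [262.0, 116.0], [262.0, 116.0]]
```

View pics/w3.png

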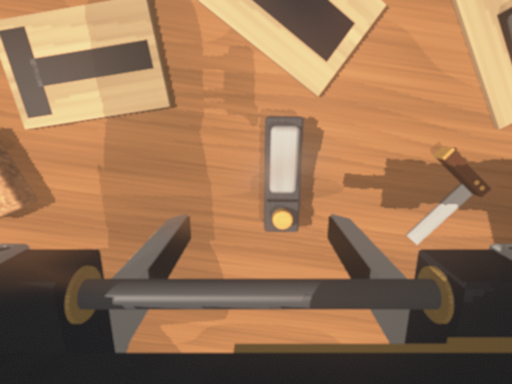

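Call:
step_arm:
  plan:
    - [[0,0.9,0,0,0,0],[0,0.9,2,0,0,0],[0,0.9,3.3,0,0,0],[0,0.9,4.5,0,0,0],[0,0.9,5.4,0,0,0],[0,0.9,6.2,0,0,0],[0,0.9,6.3,0,0,0],[0,0.9,6.3,0,0,0]]

```text
time_s: 9.63
ee_pos: [0.4536, 0.1193, 0.0053]
eef_rot: [3.141, 0.003, 0.135]
force: [0.1, 0.4, 0.2]
grip_width: 0.0938
grip_force: 0.0
```

Call:
step_arm:
  plan:
    - [[0,0,0,0,0,0],[0,0,0,0,0,0],[0,0,0,0,0,0],[0,0,0,0,0,0],[0,0,0,0,0,0],[0,0,0,0,0,0],[0,0,0,0,0,0],[0,0,0,0,0,0]]
  grip: 0
  squeeze: 45

```text
time_s: 10.3
ee_pos: [0.4542, 0.1202, 0.0064]
eef_rot: [3.141, -0.0, 0.136]
force: [-0.6, -1.0, 2.4]
grip_width: 0.0455
grip_force: 45.0
```

Call:
step_arm:
  plan:
    - [[0,0,-0.7,0,0,0],[0,0,-1.4,0,0,0],[0,0,-2.1,0,0,0],[0,0,-2.8,0,0,0],[0,0,-3.4,0,0,0],[0,0,-3.4,0,0,0]]

```text
time_s: 10.8
ee_pos: [0.4552, 0.1207, 0.1108]
eef_rot: [-3.141, -0.004, 0.136]
force: [1.0, -0.1, -5.1]
grip_width: 0.0456
grip_force: 45.0
```

```bash
python3 g.py .6591 .1446 .11 1.0755
```

```text
row [6.84 0.13 0.06] [ 0.02 -0.04 -8.97] q6 goal ~ 0.71 rows>= 8 now [0.4552 0.1207 0.1108] 0.136 t 10.8 w 0.0456
```

Call:
step_arm:
  plan:
    - [[6.8,0.1,0,0,0,-9],[6.8,0.1,0,0,0,-9],[6.8,0.1,0,0,0,-9],[6.8,0.1,0,0,0,-9],[6.8,0.1,0,0,0,-9],[6.8,0.1,0,0,0,-9],[6.8,0.1,0,0,0,-9],[6.8,0.1,0,0,0,-9]]

```text
time_s: 11.47
ee_pos: [0.656, 0.145, 0.1046]
eef_rot: [-3.138, 0.003, 1.086]
force: [-0.3, 0.7, -5.0]
grip_width: 0.0459
grip_force: 45.0
```

Call:
step_arm:
  plan:
    - [[0,0,0,0,0,0],[0,0,0,0,0,0],[0,0,0,0,0,0]]

```text
time_s: 11.72
ee_pos: [0.6562, 0.1451, 0.1072]
eef_rot: [-3.141, 0.001, 1.076]
force: [-0.0, 0.1, -5.9]
grip_width: 0.0455
grip_force: 45.0
```

```bash
python3 g.py .6591 .1446 .0145 1.0755
```

```text
row [0.03 0.09 3.09] [-0.01  0.01  0.  ] q6 goal ~ 0.71 rows>= 3 now [0.6562 0.1451 0.1072] 1.076 t 11.72 w 0.0455
```

Call:
step_arm:
  plan:
    - [[0,0.1,1,0,0,0],[0,0.1,1.8,0,0,0],[0,0.1,2.3,0,0,0],[0,0.1,2.6,0,0,0],[0,0.1,2.8,0,0,0],[0,0.1,2.9,0,0,0],[0,0.1,2.9,0,0,0],[0,0.1,2.9,0,0,0]]

```text
time_s: 12.38
ee_pos: [0.6597, 0.1438, 0.0222]
eef_rot: [3.14, -0.001, 1.078]
force: [0.9, 0.8, -4.6]
grip_width: 0.0456
grip_force: 45.0
```

```bash
python3 g.py .6591 .1446 .0145 1.0755
```

```text
row [ 0.01 -0.03  0.26] [ 0.01 -0.01  0.03] q6 goal ~ 0.71 rows>= 1 now [0.6597 0.1438 0.0222] 1.078 t 12.38 w 0.0456
```

Call:
step_arm:
  plan:
    - [[0,0,0.1,0,0,0],[0,0,0.18,0,0,0],[0,0,0.24,0,0,0],[0,0,0.27,0,0,0],[0,0,0.27,0,0,0]]

```text
time_s: 12.8
ee_pos: [0.6595, 0.1437, 0.0145]
eef_rot: [3.141, -0.0, 1.079]
force: [-5.2, -0.7, 5.7]
grip_width: 0.0454
grip_force: 45.0
```

Call:
step_arm:
  plan:
    - [[0,0,0,0,0,0],[0,0,0,0,0,0],[0,0,0,0,0,0],[0,0,0,0,0,0],[0,0,0,0,0,0],[0,0,0,0,0,0]]
  grip: 0.9

```text
time_s: 13.3
ee_pos: [0.6593, 0.1437, 0.0131]
eef_rot: [3.142, -0.0, 1.079]
force: [-0.2, -1.0, 0.1]
grip_width: 0.0822
grip_force: 0.0
```

Call:
step_arm:
  plan:
    - [[0,0,-1,0,0,0],[0,0,-2,0,0,0],[0,0,-3.5,0,0,0],[0,0,-5,0,0,0],[0,0,-6,0,0,0],[0,0,-6,0,0,0],[0,0,-6,0,0,0]]

```text
time_s: 13.88
ee_pos: [0.66, 0.1438, 0.1956]
eef_rot: [3.138, -0.003, 1.079]
force: [0.1, 0.8, -1.3]
grip_width: 0.0847
grip_force: 0.0
```

Run:
```python
from g import *
p=look('plane',z=.008,guess=[.6591,.1446,1.0755])
c,s=np.cos(1.0755),np.sin(1.0755); d=p[:2]-[.6591,.1446]; print('tile frame',d@[c,s],d@[-s,c])
go(.4669,-.085,.2,.99)
```

```text
plane 0.92 [255. 173.] 4351 box 239 277 117 234
fit [0.6596 0.1454 1.0738] 0.966
tile frame 0.0008924364020291995 -6.392015335758794e-05
row [-9.74 -2.04 -0.26] [-0.01  0.01  0.85] q6 goal ~ 0.4 rows>= 8 now [0.6588 0.1436 0.1919] 1.079 t 13.98 w 0.0848
```

Plane placed. Next the square.

Call:
step_arm:
  plan:
    - [[-9.7,-2,-0.2,0,0,0.9],[-9.7,-2,-0.2,0,0,0.9],[-9.7,-2,-0.2,0,0,0.9],[-9.7,-2,-0.2,0,0,0.9],[-9.7,-2,-0.2,0,0,0.9],[-9.7,-2,-0.2,0,0,0.9],[-9.7,-2,-0.2,0,0,0.9],[-9.7,-2,-0.2,0,0,0.9]]
  grip: 1

```text
time_s: 14.65
ee_pos: [0.4654, -0.0875, 0.198]
eef_rot: [-3.139, 0.002, 0.981]
force: [-0.8, 0.3, -0.4]
grip_width: 0.0939
grip_force: 0.0
```

Call:
step_arm:
  plan:
    - [[0,0,0,0,0,0],[0,0,0,0,0,0],[0,0,0,0,0,0]]

```text
time_s: 14.9
ee_pos: [0.4693, -0.0836, 0.1985]
eef_rot: [-3.14, 0.0, 0.985]
force: [-0.7, -0.2, 0.3]
grip_width: 0.0937
grip_force: 0.0
```

Run:
```python
from g import *
p=look('square',guess=[.4669,-.0977,2.56],save='w4')
c=cam('wrist'); print([np.round(proj(c,b),0).tolist() for b in body(M['square'],p,0)])
c,s=np.cos(p[2]),np.sin(p[2]); g=p[:2]-.03*np.array([c,s]); print(g)
go(*g,.06,p[2]-np.pi/2);go(*g,.004,p[2]-np.pi/2)
```

```text
square 0.95 [266. 202.] 1847 box 208 292 155 215
fit [ 0.4662 -0.0983  2.5651] 0.936
[[[291.0, 155.0], [293.0, 157.0], [290.0, 211.0], [292.0, 216.0], [279.0, 155.0], [280.0, 157.0], [279.0, 211.0], [280.0, 216.0]], [[279.0, 196.0], [279.0, 197.0], [279.0, 211.0], [279.0, 212.0], [207.0, 197.0], [207.0, 197.0], [208.0, 212.0], [208.0, 213.0]]]
[ 0.49131162 -0.11465997]
row [-0.46  1.19  4.62] [-0.01  0.   -0.08] q6 goal ~ 0.35 rows>= 4 now [ 0.4693 -0.0835  0.1986] 0.986 t 15.0 w 0.0944
row [-0.46  1.19  6.48] [-0.01  0.   -0.08] q6 goal ~ 0.35 rows>= 5 now [ 0.4693 -0.0835  0.1986] 0.986 t 15.0 w 0.0944
```

View pics/w4.png

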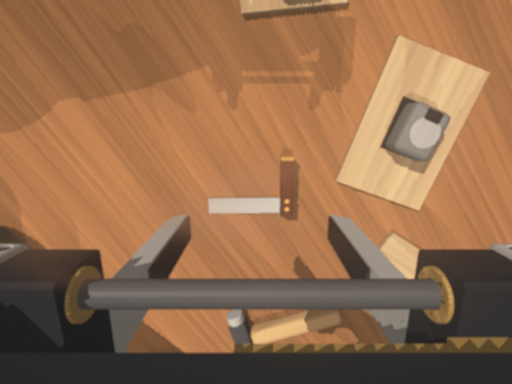

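Call:
step_arm:
  plan:
    - [[-0.5,1.2,1,0,0,0],[-0.5,1.2,2,0,0,0],[-0.5,1.2,3.3,0,0,0],[-0.5,1.2,4.5,0,0,0],[-0.5,1.2,5.5,0,0,0],[-0.5,1.2,6.3,0,0,0],[-0.5,1.2,6.4,0,0,0],[-0.5,1.2,6.4,0,0,0]]
  grip: 0.6

```text
time_s: 15.67
ee_pos: [0.4902, -0.116, 0.0062]
eef_rot: [-3.139, 0.001, 0.985]
force: [-0.0, 0.5, 0.3]
grip_width: 0.0568
grip_force: 0.0
```

Call:
step_arm:
  plan:
    - [[0,0,0,0,0,0],[0,0,0,0,0,0],[0,0,0,0,0,0],[0,0,0,0,0,0],[0,0,0,0,0,0],[0,0,0,0,0,0],[0,0,0,0,0,0],[0,0,0,0,0,0]]
  grip: 0
  squeeze: 30

```text
time_s: 16.33
ee_pos: [0.4907, -0.1169, 0.0074]
eef_rot: [3.141, -0.0, 0.984]
force: [-0.3, -0.7, 4.5]
grip_width: 0.0156
grip_force: 30.0
```

Call:
step_arm:
  plan:
    - [[0,0,-0.7,0,0,0],[0,0,-1.4,0,0,0],[0,0,-2.1,0,0,0],[0,0,-2.8,0,0,0],[0,0,-3.4,0,0,0],[0,0,-3.4,0,0,0]]

```text
time_s: 16.83
ee_pos: [0.4918, -0.1172, 0.1121]
eef_rot: [3.137, -0.001, 0.984]
force: [0.9, -0.3, -1.6]
grip_width: 0.0156
grip_force: 30.0
```

Run:
```python
from g import *
a=1.972; X=np.array([np.cos(a),np.sin(a)]); g=np.array([.5642,-.368])-.05*X; print(g)
go(*g,.11,a-np.pi/2)
```

```text
[ 0.58372634 -0.41402958]
row [-6.54  8.03  0.1 ] [ 0.04 -0.03  5.57] q6 goal ~ 0.55 rows>= 8 now [ 0.4918 -0.1172  0.1121] 0.984 t 16.83 w 0.0156
```

Call:
step_arm:
  plan:
    - [[-6.5,8,0,0,0,5.6],[-6.5,8,0,0,0,5.6],[-6.5,8,0,0,0,5.6],[-6.5,8,0,0,0,5.6],[-6.5,8,0,0,0,5.6],[-6.5,8,0,0,0,5.6],[-6.5,8,0,0,0,5.6],[-6.5,8,0,0,0,5.6]]

```text
time_s: 17.5
ee_pos: [0.5819, -0.4162, 0.1063]
eef_rot: [-3.14, 0.001, 0.395]
force: [-0.1, 0.7, -2.5]
grip_width: 0.0156
grip_force: 30.0
```

Call:
step_arm:
  plan:
    - [[0,0,0,0,0,0],[0,0,0,0,0,0],[0,0,0,0,0,0],[0,0,0,0,0,0]]

```text
time_s: 17.83
ee_pos: [0.5825, -0.4109, 0.1086]
eef_rot: [-3.141, 0.0, 0.399]
force: [-0.0, -0.3, -2.9]
grip_width: 0.0155
grip_force: 30.0
```

Run:
```python
from g import *
c=cam('wrist'); im=ctrl.camera('wrist'); cv2.imwrite('pics/w5.png',im[:,:,::-1])
print(np.round(proj(c,body(M['tile'],[.5642,-.368,1.972],0)[0])[[1,3,5,7]],0).tolist())
go(.5819,-.4148,.0155,1.972-np.pi/2)
```

```text
[[309.0, 129.0], [304.0, 247.0], [114.0, 130.0], [129.0, 247.0]]
row [-0.07  0.11  3.12] [-0.    0.   -0.02] q6 goal ~ 0.55 rows>= 3 now [ 0.5826 -0.411   0.1091] 0.399 t 17.88 w 0.0153
```

View pics/w5.png

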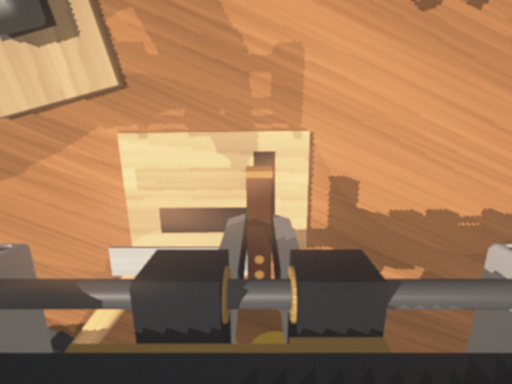

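Run:
```python
from g import *
c=cam('wrist')
im=ctrl.camera('wrist'); r=ctrl.masks_of('tile_square','wrist')
P=body(M['tile'],[.5642,-.368,1.972],0)[0]
for u,i in [((311,131),1),((118.5,133),5)]: print(world(c,u,.008).round(4)-P[i].round(4))
if r:
  m=r[0]['pixels']; 
  for v in (140,160,180,200): u=np.nonzero(m[v])[0]; print(v,u.min(),u.max(), [ (world(c,(x,v),.008)[:2]-[.5642,-.368])@[np.cos(1.972),np.sin(1.972)] for x in (u.min()-.5,u.max()+.5)])
  for x in (150,180,220): v=np.nonzero(m[:,x])[0]; print(x,v.min(),(world(c,(x,v.min()-.5),.008)[:2]-[.5642,-.368])@[-np.sin(1.972),np.cos(1.972)])
```

```text
[-0.0004 -0.0031  0.    ]
[-0.0012 -0.0046  0.    ]
140 118 308 [np.float64(0.09313864673993263), np.float64(-0.09555442810934488)]
160 121 307 [np.float64(0.09262852102753166), np.float64(-0.09534880594724171)]
180 123 307 [np.float64(0.09312367896621998), np.float64(-0.09615867476991898)]
200 126 306 [np.float64(0.09259476146775292), np.float64(-0.09595655651325243)]
150 132 -0.06088140182934104
180 133 -0.059831702260441204
220 132 -0.06067360138670829
```

Call:
step_arm:
  plan:
    - [[-0.1,0.15,1,0,0,0],[-0.1,0.15,1.8,0,0,0],[-0.1,0.15,2.3,0,0,0],[-0.1,0.15,2.6,0,0,0],[-0.1,0.15,2.8,0,0,0],[-0.1,0.15,2.9,0,0,0],[-0.1,0.15,2.9,0,0,0],[-0.1,0.15,2.9,0,0,0]]

```text
time_s: 18.65
ee_pos: [0.5819, -0.4177, 0.0233]
eef_rot: [3.14, -0.001, 0.398]
force: [0.3, -0.2, -2.2]
grip_width: 0.0158
grip_force: 30.0
```

```bash
python3 g.py .5814 -.4161 .0155 0.401
```

```text
row [ 0.   -0.06  0.26] [ 0.01 -0.01 -0.03] q6 goal ~ 0.55 rows>= 1 now [ 0.5819 -0.4177  0.0233] 0.398 t 18.65 w 0.0158
```

Call:
step_arm:
  plan:
    - [[0,0,0.1,0,0,0],[0,0,0.18,0,0,0],[0,0,0.23,0,0,0],[0,0,0.25,0,0,0],[0,0,0.25,0,0,0]]

```text
time_s: 19.07
ee_pos: [0.5816, -0.4175, 0.0155]
eef_rot: [3.141, -0.0, 0.398]
force: [-3.5, 2.7, 4.6]
grip_width: 0.0153
grip_force: 30.0
```

Call:
step_arm:
  plan:
    - [[0,0,0,0,0,0],[0,0,0,0,0,0],[0,0,0,0,0,0],[0,0,0,0,0,0],[0,0,0,0,0,0],[0,0,0,0,0,0]]
  grip: 0.6

```text
time_s: 19.57
ee_pos: [0.5815, -0.4174, 0.0146]
eef_rot: [-3.142, 0.0, 0.398]
force: [0.5, -0.1, -0.1]
grip_width: 0.052
grip_force: 0.0
```

Call:
step_arm:
  plan:
    - [[0,0,-1,0,0,0],[0,0,-2,0,0,0],[0,0,-3.5,0,0,0],[0,0,-5,0,0,0],[0,0,-6,0,0,0],[0,0,-6,0,0,0],[0,0,-6,0,0,0]]

```text
time_s: 20.15
ee_pos: [0.5821, -0.4179, 0.1973]
eef_rot: [3.138, -0.002, 0.398]
force: [0.2, -0.0, -1.3]
grip_width: 0.0561
grip_force: 0.0
```

Run:
```python
from g import *
t=look('tile_square','tile',0,[.5642,-.368,1.972],save='w6')
p=look('square',z=.008,guess=[.5720,-.3864,1.972])
for t in ([.5642,-.368,1.972],t):
  c,s=np.cos(t[2]),np.sin(t[2]); d=p[:2]-t[:2]; print('tile frame',d@[c,s],d@[-s,c])
go(.349,-.296,.2,2.87)
```

```text
tile_square 0.65 [217. 163.] 11004 box 145 292 126 219
fit [ 0.5639 -0.3696  1.9844] 0.833
square 0.87 [242. 193.] 2072 box 179 266 144 207
fit [ 0.5711 -0.3884  1.9688] 0.947
tile frame -0.021502950698711092 0.0016491608605546542
tile frame -0.02009853011548854 0.0010259635655674479
row [-5.57 -6.72 -0.22] [-3.000e-02 -2.000e-02 -2.361e+01] q6 goal ~ -2.0 rows>= 20 now [ 0.581  -0.4171  0.1927] 0.398 t 20.35 w 0.0563
```

View pics/w6.png

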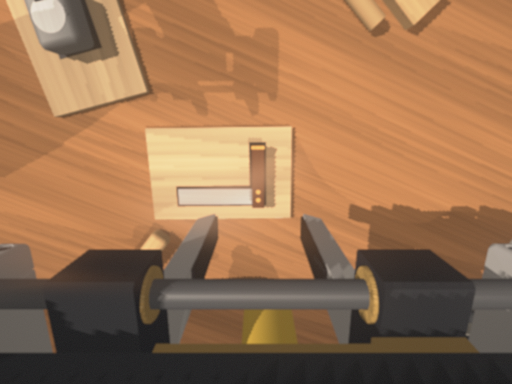

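Call:
step_arm:
  plan:
    - [[-5.5,-6.7,-0.6,0,0,-23.6],[-5.5,-6.7,-0.6,0,0,-23.6],[-5.5,-6.7,-0.6,0,0,-23.6],[-5.5,-6.7,-0.6,0,0,-23.6],[-5.5,-6.7,-0.6,0,0,-23.6],[-5.5,-6.7,-0.6,0,0,-23.6],[-5.5,-6.7,-0.6,0,0,-23.6],[-5.5,-6.7,-0.6,0,0,-23.6]]
  grip: 1

```text
time_s: 21.02
ee_pos: [0.3492, -0.2947, 0.2126]
eef_rot: [-3.141, -0.0, 1.394]
force: [0.1, -0.3, 0.1]
grip_width: 0.0941
grip_force: 0.0
```

```bash
python3 g.py .349 -.296 .21 2.87
```

```text
row [-0.04  0.    0.09] [ -0.    -0.   -14.09] q6 goal ~ -2.0 rows>= 12 now [ 0.3492 -0.2947  0.2126] 1.394 t 21.02 w 0.0941
```

Call:
step_arm:
  plan:
    - [[0,0,0,0,0,-14],[0,0,0,0,0,-14],[0,0,0,0,0,-14],[0,0,0,0,0,-14],[0,0,0,0,0,-14],[0,0,0,0,0,-14],[0,0,0,0,0,-14],[0,0,0,0,0,-14]]

```text
time_s: 21.68
ee_pos: [0.3512, -0.2958, 0.2117]
eef_rot: [3.141, -0.002, 2.395]
force: [0.3, -0.5, 0.9]
grip_width: 0.0941
grip_force: 0.0
```

Call:
step_arm:
  plan:
    - [[0,0,0,0,0,-5],[0,0,0,0,0,-5],[0,0,0,0,0,-5],[0,0,0,0,0,-5],[0,0,0,0,0,-5],[0,0,0,0,0,-5],[0,0,0,0,0,-5]]

```text
time_s: 22.27
ee_pos: [0.3514, -0.2959, 0.2122]
eef_rot: [3.141, -0.001, 2.908]
force: [0.1, 0.4, 0.4]
grip_width: 0.0939
grip_force: 0.0
```

Run:
```python
from g import *
p=look('hammer',guess=[.3556,-.2982,2.875],save='w7')
c=cam('wrist'); print([np.round(proj(c,b),0)[[1,3,5,7]].tolist() for b in body(M['hammer'],p,0)])
X=np.array([np.cos(p[2]),np.sin(p[2])]); g=p[:2]+.005*X; print(g)
go(*g,.06,p[2]);go(*g,.006,p[2])
```

```text
hammer 0.94 [258. 161.] 3155 box 221 294 129 246
fit [ 0.3536 -0.2992  2.8683] 0.899
[[[263.0, 247.0], [245.0, 247.0], [267.0, 150.0], [248.0, 150.0]], [[294.0, 151.0], [221.0, 148.0], [296.0, 131.0], [222.0, 128.0]]]
[ 0.34873906 -0.297829  ]
row [ 0.07 -0.08  5.08] [ 0.   -0.    0.39] q6 goal ~ -2.0 rows>= 4 now [ 0.3514 -0.296   0.2124] 2.909 t 22.37 w 0.094
row [ 0.07 -0.08  6.88] [ 0.   -0.    0.39] q6 goal ~ -2.0 rows>= 5 now [ 0.3514 -0.296   0.2124] 2.909 t 22.37 w 0.094
```

View pics/w7.png

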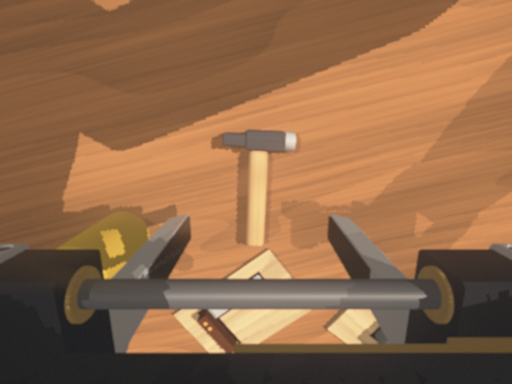

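Call:
step_arm:
  plan:
    - [[0.1,-0.1,1.3,0,0,0.4],[0.1,-0.1,2.6,0,0,0.4],[0.1,-0.1,3.9,0,0,0.4],[0.1,-0.1,5,0,0,0.4],[0.1,-0.1,6,0,0,0.4],[0.1,-0.1,6.6,0,0,0.4],[0.1,-0.1,6.85,0,0,0.4],[0.1,-0.1,6.85,0,0,0.4]]
  grip: 0.6

```text
time_s: 23.03
ee_pos: [0.3473, -0.2977, 0.0059]
eef_rot: [3.14, -0.002, 2.869]
force: [-1.0, 0.1, 1.2]
grip_width: 0.0564
grip_force: 0.0
```

Call:
step_arm:
  plan:
    - [[0,0,0,0,0,0],[0,0,0,0,0,0],[0,0,0,0,0,0],[0,0,0,0,0,0],[0,0,0,0,0,0],[0,0,0,0,0,0],[0,0,0,0,0,0],[0,0,0,0,0,0]]
  grip: 0
  squeeze: 55

```text
time_s: 23.7
ee_pos: [0.3482, -0.2984, 0.0078]
eef_rot: [-3.141, 0.001, 2.87]
force: [-1.2, 2.2, 8.3]
grip_width: 0.0257
grip_force: 55.0
```

Call:
step_arm:
  plan:
    - [[0,0,-0.7,0,0,0],[0,0,-1.4,0,0,0],[0,0,-2.1,0,0,0],[0,0,-2.8,0,0,0],[0,0,-3.4,0,0,0],[0,0,-3.4,0,0,0]]

```text
time_s: 24.2
ee_pos: [0.3489, -0.2992, 0.1121]
eef_rot: [-3.139, 0.004, 2.871]
force: [0.8, -0.7, -3.0]
grip_width: 0.0254
grip_force: 55.0
```

Run:
```python
from g import *
a=1.8606; X=np.array([np.cos(a),np.sin(a)]); g=np.array([.5547,.3819])+.025*X; print(g)
go(*g,.11,a); go(.45,.04,.11,2.36)
```

```text
[0.5475559 0.4058575]
row [-9.000e-02  2.442e+01  1.000e-02] [-0.    0.05  9.64] q6 goal ~ 0.35 rows>= 18 now [ 0.3489 -0.2992  0.1121] 2.871 t 24.2 w 0.0254
row [-0.22 11.8   0.04] [-0.01  0.05  4.88] q6 goal ~ -0.7 rows>= 9 now [ 0.3489 -0.2992  0.1121] 2.871 t 24.2 w 0.0254
```

Call:
step_arm:
  plan:
    - [[-0.1,24.4,0,0,0,9.6],[-0.1,24.4,0,0,0,9.6],[-0.1,24.4,0,0,0,9.6],[-0.1,24.4,0,0,0,9.6],[-0.1,24.4,0,0,0,9.6],[-0.1,24.4,0,0,0,9.6],[-0.1,24.4,0,0,0,9.6],[-0.1,24.4,0,0,0,9.6]]

```text
time_s: 24.87
ee_pos: [0.425, -0.0289, 0.108]
eef_rot: [-3.14, -0.001, 2.03]
force: [0.6, 0.5, -3.4]
grip_width: 0.0257
grip_force: 55.0
```

```bash
python3 g.py .5476 .4059 .11 1.8606
```

```text
row [11.18 10.09 -0.07] [-0.01 -0.    1.62] q6 goal ~ 0.35 rows>= 11 now [ 0.425  -0.0289  0.108 ] 2.03 t 24.87 w 0.0257
```

Call:
step_arm:
  plan:
    - [[11,9.9,-0.1,0,0,1.6],[11,9.9,-0.1,0,0,1.6],[11,9.9,-0.1,0,0,1.6],[11,9.9,-0.1,0,0,1.6],[11,9.9,-0.1,0,0,1.6],[11,9.9,-0.1,0,0,1.6],[11,9.9,-0.1,0,0,1.6],[11,9.9,-0.1,0,0,1.6]]

```text
time_s: 25.53
ee_pos: [0.5115, 0.2858, 0.1096]
eef_rot: [-3.14, 0.0, 1.868]
force: [1.0, -1.0, -2.2]
grip_width: 0.025
grip_force: 55.0
```

```bash
python3 g.py .5476 .4059 .11 1.8606
```

```text
row [ 3.48  2.32 -0.02] [-0.02  0.    0.07] q6 goal ~ 0.35 rows>= 4 now [0.5115 0.2858 0.1096] 1.868 t 25.53 w 0.025
```

Call:
step_arm:
  plan:
    - [[3,2,0,0,0,0],[3,2,0,0,0,0],[3,2,0,0,0,0],[3,2,0,0,0,0],[3,2,0,0,0,0],[3,2,0,0,0,0],[3,2,0,0,0,0]]

```text
time_s: 26.12
ee_pos: [0.5429, 0.3863, 0.1107]
eef_rot: [-3.141, 0.0, 1.867]
force: [0.3, 1.1, -2.9]
grip_width: 0.0257
grip_force: 55.0
```

Run:
```python
from g import *
c=cam('wrist'); im=ctrl.camera('wrist'); cv2.imwrite('pics/w8.png',im[:,:,::-1])
print(np.round(proj(c,body(M['tile'],[.5547,.3819,1.8606],0)[0])[[1,3,5,7]],0).tolist())
go(.5476,.4059,.0158,1.8606)
X=M['hammer']; e=ctrl.get_obs()['ee_pos']; y=ctrl.get_obs()['eef_rot'][2]
hp=[e[0]-.005*np.cos(y),e[1]-.005*np.sin(y),y]
print([np.round(proj(c,b),0)[[1,3,5,7]].tolist() for b in body(X,hp,e[2]-.0078)])
```

```text
[[322.0, 279.0], [212.0, 279.0], [335.0, 103.0], [205.0, 103.0]]
row [0.58 0.34 3.18] [-0.    0.    0.06] q6 goal ~ 0.35 rows>= 3 now [0.543  0.3864 0.1112] 1.867 t 26.17 w 0.0258
[[[277.0, 376.0], [241.0, 376.0], [281.0, 189.0], [237.0, 189.0]], [[340.0, 189.0], [179.0, 189.0], [343.0, 145.0], [176.0, 145.0]]]
```

View pics/w8.png

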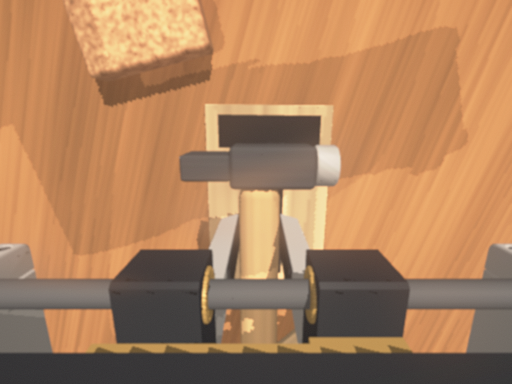

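Call:
step_arm:
  plan:
    - [[0.6,0.3,1,0,0,0],[0.6,0.3,1.8,0,0,0],[0.6,0.3,2.3,0,0,0],[0.6,0.3,2.6,0,0,0],[0.6,0.3,2.8,0,0,0],[0.6,0.3,2.9,0,0,0],[0.6,0.3,2.9,0,0,0],[0.6,0.3,2.9,0,0,0]]

```text
time_s: 26.83
ee_pos: [0.5469, 0.4074, 0.0255]
eef_rot: [3.14, -0.0, 1.867]
force: [0.9, 0.7, -3.1]
grip_width: 0.0253
grip_force: 55.0
```

```bash
python3 g.py .5476 .4059 .0158 1.8606
```

```text
row [-0.05  0.01  0.32] [ 0.01 -0.    0.06] q6 goal ~ 0.35 rows>= 1 now [0.5469 0.4074 0.0255] 1.867 t 26.83 w 0.0253
```

Call:
step_arm:
  plan:
    - [[0,0,0.1,0,0,0],[0,0,0.2,0,0,0],[0,0,0.26,0,0,0],[0,0,0.31,0,0,0],[0,0,0.31,0,0,0]]

```text
time_s: 27.25
ee_pos: [0.5465, 0.4074, 0.0159]
eef_rot: [3.141, -0.0, 1.868]
force: [-2.9, -2.4, 3.9]
grip_width: 0.0258
grip_force: 55.0
```

Call:
step_arm:
  plan:
    - [[0,0,0,0,0,0],[0,0,0,0,0,0],[0,0,0,0,0,0],[0,0,0,0,0,0],[0,0,0,0,0,0],[0,0,0,0,0,0]]
  grip: 0.6

```text
time_s: 27.75
ee_pos: [0.5464, 0.4073, 0.0151]
eef_rot: [3.142, -0.0, 1.868]
force: [-0.4, 0.3, -0.3]
grip_width: 0.0562
grip_force: 0.0
```

Call:
step_arm:
  plan:
    - [[0,0,-1,0,0,0],[0,0,-2,0,0,0],[0,0,-3.5,0,0,0],[0,0,-5,0,0,0],[0,0,-6,0,0,0],[0,0,-6,0,0,0],[0,0,-6,0,0,0]]

```text
time_s: 28.33
ee_pos: [0.547, 0.4077, 0.1976]
eef_rot: [3.137, -0.001, 1.868]
force: [0.0, -0.8, -0.3]
grip_width: 0.0565
grip_force: 0.0
```

Run:
```python
from g import *
t=look('tile_hammer','tile',0,[.5547,.3819,1.8606],save='w9')
p=look('hammer',z=.008,guess=[.549,.401,1.861])
for t in ([.5547,.3819,1.8606],t):
  c,s=np.cos(t[2]),np.sin(t[2]); d=p[:2]-t[:2]; print('tile frame',d@[c,s],d@[-s,c])
print(ctrl.get_obs()['joint_vel'].round(3))
```

```text
tile_hammer 0.85 [245. 192.] 8896 box 209 306 123 259
fit [0.5528 0.3811 1.8567] 0.705
hammer 0.55 [261. 166.] 3608 box 220 298 132 255
fit [0.5477 0.4023 1.865 ] 0.891
tile frame 0.021524891748683862 0.000839624860676053
tile frame 0.021807184439643235 -0.0011034220429607079
[ 0.     0.    -0.006  0.     0.002  0.   ]
```

View pics/w9.png

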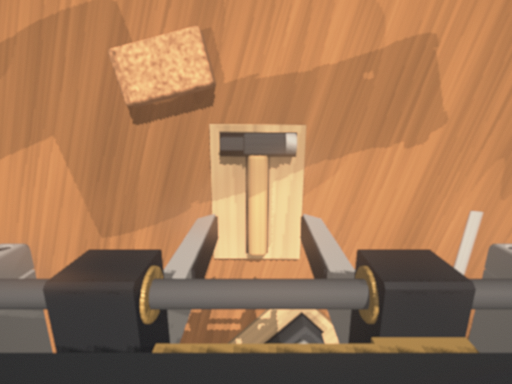

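The hammer covers its silhouette (head at about (258,144), tile at cols 210–305). A fit puts it about 1.5 mm from its place, and the gripper is clear and still, so I'm handing in.

```bash
python3 -c "
from station import ctrl
print(ctrl.hand_in())"
```

```text
the job is handed in; nothing more can be done
None
```

All four tools lie flat on their painted silhouettes, each measured within about 2 mm of its place; the glue bottle and sanding block were not touched. The job is handed in, but hand-in returned no verdict.

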